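# Reset a fork leg's damping adjuster with a flat screwdriver

## Robot

A 7-joint arm with a two-finger parallel gripper is mounted at the origin on the work surface. World frame = base frame: x ahead of the robot, y to its left, z up, the work surface at z = 0. Lengths are in m, angles in rad, forces in N, time in s.
With the tool pointing down it reaches from about 0.35 to 0.9 m from the base axis. Payload 19.9 kg.
Tool frame: the origin (TCP) lies at the very end of the fingers, on their centre line; the grasp point (between the pads) lies ctrl.tcp_to_grasp behind it (ctrl.tcp_to_grasp is the distance from the TCP to the grasp point, in m); z points along the fingers, y is the line along which they close (so a half turn about z gives the same grasp; the last joint's range is limited). The gripper opens to 94 mm and grips with 3 to 60 N. Pads are 16 mm wide; open, the fingers measure 119 mm over their backs; the gripper's body (75 mm by 177 mm) begins 78 mm behind the grasp point.
Start: joints at [1.169, 0.417, -0.01, 1.614, 0.005, 1.111, -0.053], TCP at [0.221, -0.585, 0.205] pointing down, gripper open.
Joint ranges: [-2.81, 2.81], [-0.39, 2.02], [-1.27, 1.25], [0.06, 2.57], [-1.19, 4.33], [0.19, 2], [-2.82, 2.82]. Speed limits (rad/s): [1.89, 1.89, 2.39, 2.39, 3.01, 3.01, 3.01].

## Interface

Orientations are given as a unit quaternion [w, x, y, z].
In Python, from rig import ctrl gives the robot as it stands.
- The arm moves only by the tool servo_tool, never from a script. Its argument "plan" is a list of rows, each a list of 7 numbers: the turn, a rotation vector about the tool's x, y, z each as a share of 180 degrees, from -1 to 1, then the shift along the tool's x, y, z each as a share of 150 mm, from -1 to 1, then the finger opening in mm, from 0 to 94. In form: [[rx, ry, rz, tx, ty, tz, claw], ...]. A call has 1 to 10 rows; each row shifts and turns the commanded pose from where the row before left it, along the tool's axes as they then stand; what a row does not reach is not made up. A row lasts 1/10 s, in which the tool goes at most 50 mm and 8.59 degrees, less where a joint would pass 70% of its speed; a pose out of reach is approached as far as the arm can. A call with a number of a shift or a turn outside -1 to 1 is refused whole. A call with a gripper value outside its range is refused whole. The fingers move at their own pace and stop on an object; "force" is the grip in N (left out, the last holds). Time passes only in rows, so rows that do not move let the fingers close. It gives the time, the measured TCP pose, the force, the opening and the grip force at its end, in the units of the state.
- ctrl.observe(): the state, without advancing time (a new reading comes with each control period).
- ctrl.get_image(name): name is "side" or "top" or "wrist"; returns a dict with "color" (480x640x3 uint8, red, green, blue), "fov_y" (degrees; the focal length in pixels is half the picture's height over the tangent of half this angle, whatever the lens; pixels are square), "cx", "cy" (the principal point, pixels), "rvec" (rotation vector, rad) and "tvec" (3), from world to camera coordinates, as OpenCV has them. Camera axes: x right, y down, z forward; pixel columns grow to the right and rows downward; lengths in m; the calibration is good to about 2 mm. A picture is of the moment at which its call begins. There is no depth.
- ctrl.sign_off(): hands the job in; it is judged then, once.
Trained networks look in a picture, given as the dict that the camera call returned (one of the last four; its "shot" number tells which), for a name from the list of things; names that differ only in an ending like _2 or _b are one class to them, and where a whole thing is asked for, a point or a joint stands for the part that bears it (a point fixed in the world has none). Each returns a list of dicts, best first, with "p" (0 to 1); they miss things now and then, are a little off and sometimes report something else, mostly with a low value. They report only what shows in the picture. A call takes as long as a camera call. They do not tell look-alikes from the thing itself.
- ctrl.spot_in(picture, name): "extent" ([left, top, width, height] in pixels, round what is visible of it).
- ctrl.outline_of(picture, name): "mask" (480x640 bool, what is visible of it) and "extent" ([left, top, width, height] in pixels, round what is visible of it).
The state is a dict: "time_s": time; "joints": joint angles; "qvel": joint speeds; "tau": joint torques, N m; "eef_pos": TCP position; "orientation": TCP orientation; "ft_force": force on the tool from outside, world axes, zero at the start; "wrist_torque": the same for the moment, N m; "gripper_width": finger opening in m; "gripper_force": force on a finger pad.
Only numpy, scipy, OpenCV 4.12 (cv2) and the standard library are available. Lean on these libraries where they do the work, as an engineer would, in place of code of your own. Each camera call takes 0.05 s, during which the arm holds its last target. There are 200 camera calls.

## Task

Set the slotted gold damping adjuster on top of the fork leg in the vise: take the yellow-handled flat screwdriver from its stand, lay its blade lightly on the adjuster and turn it until it drops into the slot, screw the adjuster clockwise until it just seats, without forcing it, then back it out a quarter turn. Put the screwdriver back upright in its hole in the stand, keep the fingers off the adjuster and leave everything else as it lies.

Things in the scene. Friction and masses are not known exactly. Their poses are not given: they have to be found in the camera images.
- adjuster_turn (a joint): turn of the slotted adjuster, rad: 0 = just on its seat, grows as it is backed out (anticlockwise from above); starts at 0.5 to 1.3. The seat is a hard stop: it may be met with about 0.2 N m, and more than about 0.5 N m is forcing it. Turning takes about 0.04 N m; it stays where it is left and does not rise. When seated, the red dot on its top meets the red paint line on the fork cap's rim.
- adjuster: gold disc 21 mm across, level on top of the fork cap. Origin: centre of the floor of its slot, which is 4 mm wide, 5 mm deep and runs right across along this body's x (turning with it); z up. The disc's top is 5 mm above the origin; a fixed rim round it, 22 mm inside and 30 mm outside, stands 2 mm higher.
- fork_top (a point): fixed: centre of the rim's top on the aluminium fork cap, 181 mm above the bench, 7 mm above the slot's floor, on the axis of the upright 43 mm fork tube, which hangs past the bench's far edge in one end of the jaws of a blue vise. x points across the jaws, away from the robot; the seated slot lies along x; the paint line is on the +y side. Jaw tops and clamp blocks are below 145 mm.
- vise: the blue bench vise, fixed; origin on the fork's axis at bench height, axes as fork_top. It reaches from 235 mm behind the fork (-x) to 145 mm in front, 180 mm to its -y side and 45 mm to +y; jaws 140 mm wide; flat anvil at the back, 100 mm up.
- lamp_head (a point): middle of the yellow head (50 mm) of a small rigid work lamp that stands on the vise's anvil, behind the fork and to its -y side. Its black neck rises from a foot 205 mm behind and 54 mm to -y of the fork. Nothing of it is higher than 255 mm above the bench.
- driver_grip (a point): middle of the yellow hexagonal handle of the stubby flat screwdriver with the wide blade: handle 71 mm long, 30 mm across flats; this point is 33 mm above its lower end, 38 mm below its butt. z points from blade to butt, x along the blade's width; one pair of flats faces +y and -y, the others 60 degrees on. A black line across the butt lies along the blade. Mass 100 to 170 g.
- driver: the same yellow screwdriver; origin at the middle of its blade tip, 88 mm below driver_grip, axes as driver_grip. The blade is 14 mm wide (x), 2.2 mm thick (y) and 10 mm long, below a 9 mm shank.
- rack: plywood driver stand, fixed, 236 mm long (x), 58 mm wide (y), 70 mm high, open at the sides; origin at the centre of its underside. Four 19 mm holes in its 18 mm top, in a row along x, 55 mm apart. The drivers stand in them upright, hung by the lower end of the handle, so a standing driver's grip is 103 mm above the bench.
- rack_hole0 (a point): centre of the mouth of hole 0 of the driver stand, 70 mm above the bench, -82.5 mm along the stand's x
- rack_hole1 (a point): centre of the mouth of hole 1 of the driver stand, 70 mm above the bench, -27.5 mm along the stand's x
- rack_hole2 (a point): centre of the mouth of hole 2 of the driver stand, 70 mm above the bench, +27.5 mm along the stand's x
- rack_hole3 (a point): centre of the mouth of hole 3 of the driver stand, 70 mm above the bench, +82.5 mm along the stand's x
- cross_driver_grip (a point): bystander: red round handle (29 mm, 63 mm long, top 133 mm above the bench) of a cross-head driver standing in another hole; point 33 mm above the handle's lower end
- small_driver_grip (a point): bystander: blue round handle (27 mm, same length) of a small driver standing in another hole; same point
- nut_driver_grip (a point): bystander: black round handle (29 mm, same length) of a nut driver standing in another hole; same point
- barrel: fixed: black finned cylinder barrel, 132 mm across, on a 150 x 130 mm wood block; four studs reach 208 mm above the bench. Origin at the centre of its underside.
- socket_a_mid (a point): bystander: steel socket, 28 mm across and 30 mm high, standing on the vise's anvil (100 mm up); its middle
- socket_b_mid (a point): bystander: steel socket, 34 mm across and 34 mm high, on the bench; its middle
- oil_mid (a point): bystander: grey oil bottle with a red cap, 68 mm across and 190 mm high, standing on the bench; its middle
- mallet_mid (a point): bystander: rubber mallet lying on the bench, 260 mm long, head 90 x 56 mm; point on its axis
- spanner_grip (a point): bystander: steel spanner, 190 mm long, lying on the bench; point on its shank
- damper_rod_mid (a point): bystander: steel damper rod, 210 mm long and 25 mm at its thickest, lying on the bench; its middle
Mind the look-alikes: they are no part of the job. Leave any green look-alike of the driver alone.

How it is judged:
On the way, in this order (a step that is already met when the one before it is completed fails the run):
1. the screwdriver's blade has dropped into the adjuster's slot (z of driver in the frame of adjuster between -0.004 and 0.002 m and horizontal distance between driver and adjuster below 0.009 m), for 0.1 s.
2. with the blade in the slot, the adjuster is turned in onto its seat (z of driver in the frame of adjuster between -0.004 and 0.0035 m and horizontal distance between driver and adjuster below 0.009 m and value of joint adjuster_turn below 0.08 rad), for 0.1 s.
3. it is backed out a quarter turn with the blade in the slot (z of driver in the frame of adjuster between -0.004 and 0.0035 m and horizontal distance between driver and adjuster below 0.009 m and value of joint adjuster_turn between 1.2 and 1.94 rad), for 0.1 s.
At the end, for the whole second after the job is handed in: the adjuster stands a quarter turn (1.57 rad, +-0.37) out from its seat, and the yellow screwdriver stands released and at rest in the stand: hung by its handle (grip 97 to 108 mm above the stand's foot), within 14 mm of the row of holes and within 0.14 rad of upright (value of joint adjuster_turn between 1.2 and 1.94 rad and z of driver_grip in the frame of rack between 0.097 and 0.108 m and y of driver_grip in the frame of rack between -0.014 and 0.014 m and x of driver_grip in the frame of rack between -0.1 and 0.1 m and angle between driver_grip's own z axis and vertical below 0.14 rad and linear speed of driver below 0.02 m/s); the robot touches nothing.
It fails at once if the driver bears on the adjuster with more than 95 N (forced against the seat, about 0.5 N m) (contact force between driver and adjuster above 95 N).
It fails at once if the blade is pressed with more than 45 N on the adjuster's face, outside the slot (contact force between driver and adjuster above 45 N and z of driver in the frame of adjuster above 0.0035 m).
It fails at once if the fingers touch the adjuster (contact force between the fingers and adjuster above 0.5 N).
It fails at once if another driver or a bystander is moved by more than 25 mm (distance of any of cross_driver_grip, small_driver_grip, nut_driver_grip, socket_a_mid, socket_b_mid, oil_mid, mallet_mid, spanner_grip, damper_rod_mid from where it was at the start of the episode above 0.025 m).
It also fails if it takes over 64 s, if anything falls off the work surface, if the arm or the gripper's body presses on something with over 40 N, if the wrist force passes 120 N, or if a joint passes its speed limit or range.

## Working session

There is one attempt and no reset: what is moved stays moved. The work goes in short steps, Python scripts to look and compute and a tool call to move; the robot and the scene stay as the last step left them, time stands still between calls to the robot, and variables do not carry over. Pictures are saved under pics/ and viewed, at most 11 in all, crops included, and the job is handed in when it is done.

Besides the shell and the picture viewer there is one more tool, called after "Request:" as name(argument=value, ...), one argument or row to a line, values as JSON. servo_tool: Moves the arm, as the interface text tells. Shift numbers are shares of 150 mm and turn numbers shares of 180 degrees, none past 1 either way. Its arguments: {"type":"object","properties":{"plan":{"type":"array","items":{"type":"array","items":{"type":"number"}}},"force":{"type":"number"}},"required":["plan"]}

```bash
mkdir -p pics; ls; cat > h.py <<'E'
import numpy as np, cv2
from scipy.spatial.transform import Rotation as R
from rig import ctrl
def K(p):
    f=240/np.tan(np.radians(p['fov_y'])/2); return np.array([[f,0,p['cx']],[0,f,p['cy']],[0,0,1]])
def shot(n,save=None):
    p=ctrl.get_image(n)
    if save: cv2.imwrite(f'pics/{save}.png',p['color'][:,:,::-1])
    return p
def proj(p,X):
    return cv2.projectPoints(np.float64(X).reshape(-1,3),np.float64(p['rvec']),np.float64(p['tvec']),K(p),None)[0].reshape(-1,2)
def ray(p,uv):
    Rm=cv2.Rodrigues(np.float64(p['rvec']))[0]; d=Rm.T@np.linalg.inv(K(p))@[uv[0],uv[1],1]
    return -Rm.T@np.float64(p['tvec']).ravel(), d/np.linalg.norm(d)
def atz(p,uv,z):
    o,d=ray(p,uv); return o+d*(z-o[2])/d[2]
def tri(obs):
    A=np.zeros((3,3));b=np.zeros(3)
    for p,uv in obs:
        o,d=ray(p,uv);M=np.eye(3)-np.outer(d,d);A+=M;b+=M@o
    return np.linalg.solve(A,b)
E
python3 - <<'E'
from h import *
np.set_printoptions(precision=4,suppress=True)
s=ctrl.observe();print(s['eef_pos'],s['orientation'],s['time_s'],ctrl.tcp_to_grasp)
ps={n:shot(n,n+'0') for n in('side','top','wrist')}
for n,p in ps.items():
    print(n,p['fov_y'],p['cx'],p['cy'],ray(p,(p['cx'],p['cy'])))
    for t in('driver_grip','driver','adjuster','rack','vise','lamp_head','oil_mid','cross_driver_grip','barrel'):
        print(t,[(np.round(d['p'],2),np.round(d['extent'])) for d in ctrl.spot_in(p,t)[:3]])
im=np.hstack([ps['top']['color'],ps['side']['color']])
E
```

```text
pics
[ 0.2205 -0.5844  0.2048] [-0.0006  0.9838  0.1794 -0.0001] 0.0 0.0188
side 45.13800080327089 322.5369839895757 247.72338102712365 (array([ 0.213 , -0.9074,  0.86  ]), array([ 0.2533,  0.7683, -0.5879]))
driver_grip [(np.float64(0.98), array([356., 422.,  20.,  54.])), (np.float64(0.95), array([376., 350.,  22.,  40.])), (np.float64(0.91), array([399., 402.,  23.,  53.]))]
driver [(np.float64(0.95), array([401., 403.,  21.,  54.])), (np.float64(0.72), array([302., 360., 134.,  92.])), (np.float64(0.71), array([355., 419.,  22.,  55.]))]
adjuster [(np.float64(0.58), array([404., 238.,  10.,   5.])), (np.float64(0.42), array([302., 361., 136.,  94.]))]
rack [(np.float64(0.63), array([305., 357., 130.,  97.])), (np.float64(0.15), array([260., 261.,  27.,  14.]))]
vise [(np.float64(0.85), array([312., 236., 198., 137.]))]
lamp_head [(np.float64(0.7), array([309., 236., 200., 136.]))]
oil_mid [(np.float64(0.7), array([245., 250.,  26.,  35.])), (np.float64(0.48), array([405., 238.,   8.,   6.]))]
cross_driver_grip [(np.float64(0.83), array([405., 344.,  17.,  38.]))]
barrel [(np.floa
[... 756 characters left out ...]
(0.3), array([464., 262.,  18.,  14.])), (np.float64(0.15), array([438., 208.,  50., 107.]))]
lamp_head [(np.float64(0.88), array([335., 122., 111., 164.]))]
oil_mid [(np.float64(0.73), array([457., 231.,  27.,  23.]))]
cross_driver_grip [(np.float64(0.69), array([455., 208.,  23.,  23.])), (np.float64(0.69), array([466., 282.,  23.,  19.]))]
barrel [(np.float64(0.59), array([159., 243.,  85.,  82.])), (np.float64(0.36), array([356., 166.,  13.,   8.]))]
wrist 60.29574375272309 316.3724250446764 235.95682890253167 (array([ 0.286 , -0.5603,  0.384 ]), array([-0.2252, -0.0837, -0.9707]))
driver_grip []
driver []
adjuster []
rack []
vise []
lamp_head []
oil_mid []
cross_driver_grip []
barrel []
```

View pics/top0.png

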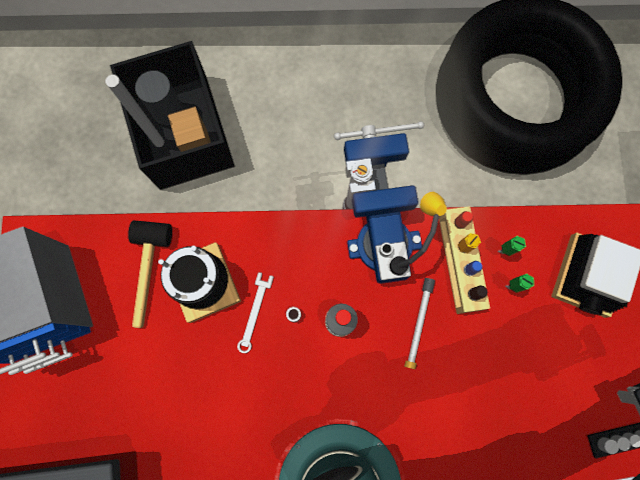

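View pics/side0.png

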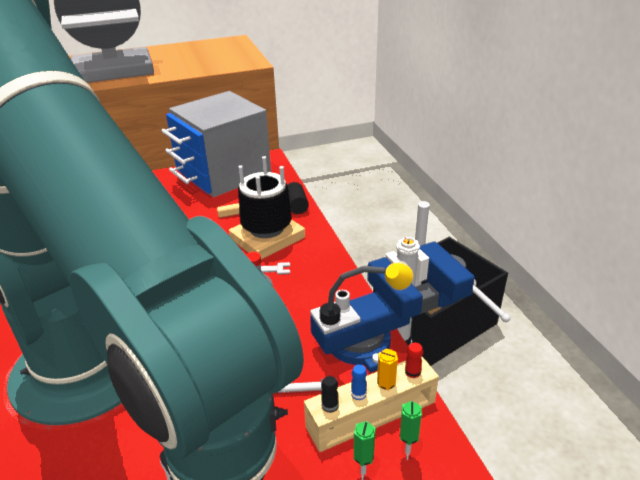

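Top view: yellow driver butt ~(470,242), between red (465,217) and blue (474,268). The adjuster is at ~(362,171) and the lamp head at (432,204). Side view: yellow handle ~(388,370), adjuster ~(408,241). The green look-alikes stand apart from the rack.

```bash
python3 - <<'E'
from h import *
np.set_printoptions(precision=4,suppress=True)
t=shot('top');s=shot('side')
def col(p,lo,hi,box):
    hsv=cv2.cvtColor(p['color'],cv2.COLOR_RGB2HSV);m=cv2.inRange(hsv,lo,hi);x,y,w,h=box
    z=np.zeros_like(m);z[y:y+h,x:x+w]=m[y:y+h,x:x+w];v,u=np.nonzero(z);return u,v
u,v=col(t,(15,120,80),(32,255,255),(455,230,30,25));print(u.min(),u.max(),v.min(),v.max(),u.mean(),v.mean())
a,b=col(s,(15,120,80),(32,255,255),(374,345,28,48));print(a.min(),a.max(),b.min(),b.max(),a.mean(),b.mean())
print('drv grip',tri([(t,(u.mean(),v.mean())),(s,(a.mean(),b.mean()))]))
print('butt top est', atz(t,(471,241),.141))
print('adj',tri([(t,(362,171)),(s,(408.5,241))]),atz(t,(362,171),.18),atz(s,(408.5,241),.18))
print('lamp',tri([(t,(432,204)),(s,(399,276))]))
for n,uv in dict(red=(465,217),blue=(474,268),black=(478.5,292.5)).items(): print(n,atz(t,uv,.133))
o=ctrl.observe();Rm=R.from_quat(np.r_[o['orientation'][1:],o['orientation'][0]]).as_matrix();print(Rm)
w=shot('wrist');Rc=cv2.Rodrigues(np.float64(w['rvec']))[0].T
print('cam in tool',Rm.T@(ray(w,(0,0))[0]-o['eef_pos']),'\n',Rm.T@Rc)
E
```

```text
457 480 231 254 468.9635258358663 243.2613981762918
377 400 349 391 386.98240866035184 369.48849797023
drv grip [ 0.525  -0.2972  0.1063]
butt top est [ 0.523 -0.292  0.141]
adj [ 0.6728 -0.061   0.1821] [ 0.6712 -0.0606  0.18  ] [ 0.6767 -0.0581  0.18  ]
lamp [ 0.587  -0.1967  0.2185]
red [ 0.5779 -0.2851  0.133 ]
blue [ 0.4657 -0.2965  0.133 ]
black [ 0.4132 -0.3022  0.133 ]
[[ 0.9356  0.353  -0.0001]
 [ 0.353  -0.9356  0.0001]
 [-0.     -0.0001 -1.    ]]
cam in tool [ 0.0698  0.0003 -0.1791] 
 [[ 0.     -0.9707 -0.2402]
 [ 1.      0.0001 -0.0001]
 [ 0.0002 -0.2402  0.9707]]
```

Request:
servo_tool(
  plan=[
    [0, 0, 0, 0.12, -0.11, -0.13, 94],
    [0, 0, 0, 0.18, -0.17, -0.13, 94],
    [0, 0, 0, 0.18, -0.17, -0.13, 94],
    [0, 0, 0, 0.18, -0.17, -0.13, 94],
    [0, 0, 0, 0.22, -0.22, -0.13, 94],
    [0, 0, 0, 0.28, -0.04, 0, 94],
    [0, 0, 0, 0.28, -0.04, 0, 94],
    [0, 0, 0, 0.28, -0.04, 0, 94],
    [0, 0, 0, 0.28, -0.04, 0, 94],
    [0, 0, 0, 0.28, -0.05, 0, 94],
  ],
)

```text
time_s: 2.65
eef_pos: [0.4861, -0.3163, 0.3029]
orientation: [0.0, 0.984, 0.179, 0.0]
ft_force: [0.8, -1.3, 0.7]
gripper_width: 0.0938
gripper_force: 0.0
```

Request:
servo_tool(
  plan=[
    [0, 0, 0, 0.28, -0.04, 0, 94],
    [0, 0, -0.04, 0, 0, 0, 94],
    [0, 0, -0.04, 0, 0, 0, 94],
    [0, 0, -0.04, 0, 0, 0, 94],
    [0, 0, -0.04, 0, 0, 0, 94],
    [0, 0, -0.04, 0, 0, 0, 94],
    [0, 0, 0, 0, 0, 0, 94],
    [0, 0, 0, 0, 0, 0, 94],
  ],
)

```text
time_s: 3.45
eef_pos: [0.5219, -0.2968, 0.3027]
orientation: [-0.0, 0.881, 0.473, 0.0]
ft_force: [0.1, 0.1, -0.3]
gripper_width: 0.0937
gripper_force: 0.0
```

```bash
python3 - <<'E'
from h import *
np.set_printoptions(precision=4,suppress=True)
o=ctrl.observe();print(o['eef_pos'],R.from_quat(np.r_[o['orientation'][1:],o['orientation'][0]]).as_matrix(),o['joints'],o['time_s'],o['ft_force'],o['wrist_torque'])
w=shot('wrist','w1')
print(proj(w,[[.524,-.294,.141],[.525,-.295,.07]]))
for t in('driver_grip','rack'): print(t,[(np.round(d['p'],2),np.round(d['extent'])) for d in ctrl.spot_in(w,t)[:4]])
E
```

```text
[ 0.5219 -0.2968  0.3027] [[ 0.5528  0.8333 -0.    ]
 [ 0.8333 -0.5528  0.0001]
 [ 0.0001 -0.0001 -1.    ]] [ 0.7319  0.3196 -0.3426  1.5448  0.1098  1.2962 -0.2103] 3.45 [ 0.085   0.1307 -0.2793] [-0.0291 -0.0385  0.0161]
[[316.0897 214.8738]
 [317.5355 201.7037]]
driver_grip [(np.float64(0.81), array([205., 298.,  95.,  25.])), (np.float64(0.74), array([298., 183.,  40.,  50.])), (np.float64(0.68), array([258., 270., 102.,  29.]))]
rack []
```

View pics/w1.png

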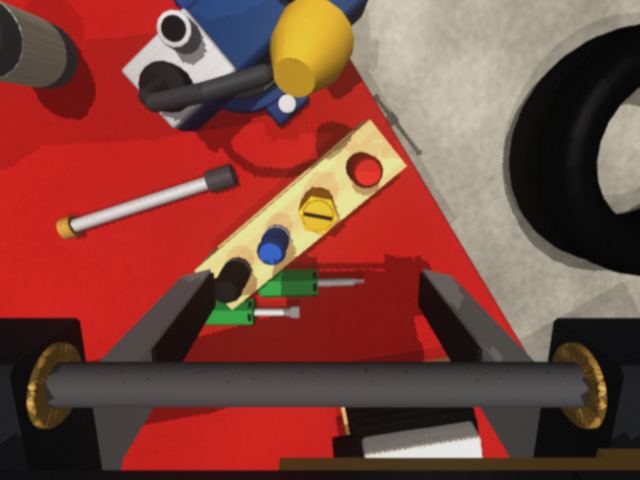

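Wrist view: yellow butt centre ~(318,214), with its black line nearly horizontal (305–333). Red is at (365,170), blue (273,245), lamp head (312,45). The line is along tool y, so the flats' normals are ±30° off, and closing along the row keeps the body clear of the lamp.

```bash
python3 - <<'E'
from h import *
np.set_printoptions(precision=4,suppress=True)
w=shot('wrist');t=shot('top')
hsv=cv2.cvtColor(w['color'],cv2.COLOR_RGB2HSV)
c=w['color'][190:240,295:345]
cv2.imwrite('pics/butt.png',cv2.resize(c,(500,500),interpolation=cv2.INTER_CUBIC)[:,:,::-1])
V=hsv[:,:,2];m=np.zeros(V.shape,bool);m[202:228,304:334]=V[202:228,304:334]<90
n,l,st,ce=cv2.connectedComponentsWithStats(m.astype(np.uint8))
for i in range(1,n):
  if st[i,4]>8:
    v,u=np.nonzero(l==i); ln=cv2.fitLine(np.c_[u,v].astype(np.float32),cv2.DIST_L2,0,.01,.01).ravel()
    a=atz(w,ln[2:]-10*ln[:2],.141);b=atz(w,ln[2:]+10*ln[:2],.141)
    print(st[i],ce[i],'centre',(a+b)/2,'yaw',np.degrees(np.arctan2(*(b-a)[1::-1])))
# fork / vise
o=ctrl.observe()
for n,uv in dict(red=(365,170),blue=(273,245),black=(236,280)).items(): print(n,atz(w,uv,.12))
E
```

```text
[305 214  26   6  53] [317.9245 216.2075] centre [ 0.5247 -0.2957  0.141 ] yaw -43.73971428403368
red [ 0.5791 -0.2876  0.12  ]
blue [ 0.4739 -0.2989  0.12  ]
black [ 0.426  -0.3076  0.12  ]
```

View pics/butt.png

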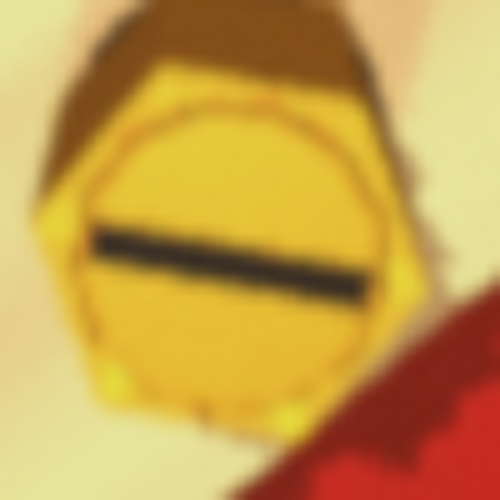

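Request:
servo_tool(
  plan=[
    [0, 0, 0, 0.017, 0.01, 0, 41],
    [0, 0, -0.037, 0, 0, 0, 41],
    [0, 0, -0.037, 0, 0, 0, 41],
    [0, 0, -0.037, 0, 0, 0, 41],
    [0, 0, 0, 0, 0, 0.2, 41],
    [0, 0, 0, 0, 0, 0.25, 41],
    [0, 0, 0, 0, 0, 0.25, 41],
    [0, 0, 0, 0, 0, 0, 41],
  ],
  force=25,
)

```text
time_s: 4.5
eef_pos: [0.5226, -0.2943, 0.1935]
orientation: [-0.003, 0.785, 0.62, -0.001]
ft_force: [-0.7, -0.3, 1.0]
gripper_width: 0.0411
gripper_force: 0.0
```

```bash
python3 - <<'E'
from h import *
np.set_printoptions(precision=4,suppress=True)
o=ctrl.observe();print(o['eef_pos'],o['gripper_width'],o['ft_force'])
w=shot('wrist','w2')
hsv=cv2.cvtColor(w['color'],cv2.COLOR_RGB2HSV)
uv=proj(w,[[.5245,-.2955,.141]])[0];print(uv)
x,y=map(int,uv);m=np.zeros((480,640),np.uint8);B=40
m[y-B:y+B,x-B:x+B]=(hsv[y-B:y+B,x-B:x+B,2]<80)
n,l,st,ce=cv2.connectedComponentsWithStats(m)
for i in range(1,n):
  if st[i,4]>40:
    v,u=np.nonzero(l==i); ln=cv2.fitLine(np.c_[u,v].astype(np.float32),cv2.DIST_L2,0,.01,.01).ravel()
    a=atz(w,ln[2:]-10*ln[:2],.141);b=atz(w,ln[2:]+10*ln[:2],.141)
    print(st[i],ce[i],'centre',(a+b)/2,'yaw',np.degrees(np.arctan2(*(b-a)[1::-1])))
E
```

```text
[ 0.5226 -0.2943  0.1935] 0.04110030879050106 [-0.7195 -0.3283  1.0095]
[319.6494 257.3901]
[303 247  35  22 132] [319.7803 257.5   ] centre [ 0.5246 -0.2956  0.141 ] yaw -43.9265582567446
```

View pics/w2.png

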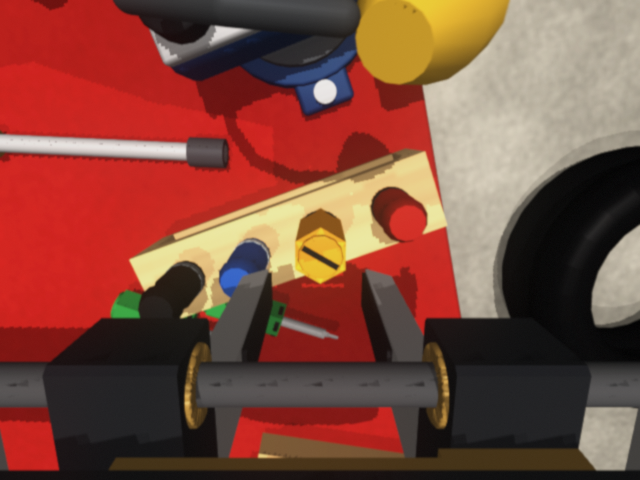

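The blade line is at (320,257) with fingers either side, and neighbours are clear. Descending.

Request:
servo_tool(
  plan=[
    [0, 0, 0, -0.005, 0.012, 0.15, 41],
    [0, 0, 0, 0, 0, 0.18, 41],
    [0, 0, 0, 0, 0, 0.18, 41],
    [0, 0, 0, 0, 0, 0.12, 41],
    [0, 0, 0, 0, 0, 0.06, 41],
    [0, 0, 0, 0, 0, 0, 41],
    [0, 0, 0, 0, 0, 0, 41],
  ],
)

```text
time_s: 5.25
eef_pos: [0.5271, -0.2969, 0.0959]
orientation: [0.001, 0.785, 0.62, 0.0]
ft_force: [0.3, -1.3, 1.1]
gripper_width: 0.0408
gripper_force: 0.0
```

Request:
servo_tool(
  plan=[
    [0, 0, 0, 0, 0, 0, 20],
    [0, 0, 0, 0, 0, 0, 20],
    [0, 0, 0, 0, 0, 0, 20],
    [0, 0, 0, 0, 0, 0, 20],
    [0, 0, 0, 0, 0, 0, 20],
  ],
  force=30,
)

```text
time_s: 5.75
eef_pos: [0.5266, -0.2968, 0.0953]
orientation: [0.001, 0.785, 0.62, 0.0]
ft_force: [-2.5, 0.9, 7.8]
gripper_width: 0.0303
gripper_force: 30.0
```

Request:
servo_tool(
  plan=[
    [0, 0, 0, 0, 0, -0.05, 20],
    [0, 0, 0, 0, 0, -0.15, 20],
    [0, 0, 0, 0, 0, -0.2, 20],
    [0, 0, 0, 0, 0, -0.25, 20],
    [0, 0, 0, 0, 0, -0.3, 20],
    [0, 0, 0, 0, 0, -0.3, 20],
    [0, 0, 0, 0, 0, -0.3, 20],
    [0, 0, 0, 0, 0, -0.22, 20],
    [0, 0, 0, 0, 0, 0, 20],
  ],
)

```text
time_s: 6.65
eef_pos: [0.5274, -0.2967, 0.3652]
orientation: [0.003, 0.784, 0.62, 0.001]
ft_force: [0.5, -0.2, -0.9]
gripper_width: 0.03
gripper_force: 30.0
```

```bash
python3 - <<'E'
from h import *
np.set_printoptions(precision=4,suppress=True)
o=ctrl.observe();Rm=R.from_quat(np.r_[o['orientation'][1:],o['orientation'][0]]).as_matrix()
print(o['eef_pos'],Rm,o['joints'],o['ft_force'],o['wrist_torque'],o['gripper_width'],o['gripper_force'])
print('delta to fork in tool',Rm.T@(np.array([.674,-.060,o['eef_pos'][2]])-o['eef_pos'])/.15)
E
```

```text
[ 0.5274 -0.2967  0.3652] [[ 0.2307  0.973   0.0063]
 [ 0.973  -0.2306 -0.0035]
 [-0.0019  0.0069 -1.    ]] [ 0.7696  0.3022 -0.4035  1.4366  0.1194  1.4196  0.1327] [ 0.521  -0.2292 -0.9178] [-0.0041 -0.0828 -0.0538] 0.029991000212047945 29.99858731403947
delta to fork in tool [1.7609 0.5867 0.0006]
```

Request:
servo_tool(
  plan=[
    [0, 0, 0, 0.1, 0.06, 0, 20],
    [0, 0, 0, 0.2, 0.11, 0, 20],
    [0, 0, 0, 0.25, 0.12, 0, 20],
    [0, 0, 0, 0.25, 0.12, 0, 20],
    [0, 0, 0, 0.2, 0.11, 0, 20],
    [0, 0, 0, 0.15, 0.06, 0, 20],
    [0, 0, 0, 0, 0, 0, 20],
    [0, 0, 0, 0, 0, 0, 20],
  ],
)

```text
time_s: 7.45
eef_pos: [0.6505, -0.1486, 0.3592]
orientation: [-0.0, 0.784, 0.62, -0.0]
ft_force: [0.3, -1.2, -2.3]
gripper_width: 0.0299
gripper_force: 30.0
```

```bash
python3 - <<'E'
from h import *
np.set_printoptions(precision=4,suppress=True)
o=ctrl.observe();Rm=R.from_quat(np.r_[o['orientation'][1:],o['orientation'][0]]).as_matrix()
print(o['eef_pos'],o['joints'])
w=shot('wrist','w3')
uv=proj(w,[[.674,-.06,.18]])[0];print(uv)
x,y=np.clip(uv.astype(int),50,430);B=50
cv2.imwrite('pics/w3c.png',np.hstack([cv2.resize(w['color'],(560,420)),np.zeros((420,0,3),np.uint8)])[:,:,::-1])
c=cv2.resize(w['color'][y-50:y+50,x-50:x+50],(500,500),interpolation=cv2.INTER_CUBIC);cv2.imwrite('pics/w3d.png',c[:,:,::-1]);print('crop origin',x-50,y-50)
print([(d['p'],d['extent']) for d in ctrl.spot_in(w,'adjuster')])
import pickle;pickle.dump(w,open('w3.pkl','wb'))
E
```

```text
[ 0.6505 -0.1486  0.3592] [ 0.4822  0.445  -0.4604  1.2671  0.1932  1.4735 -0.19  ]
[319.0208 106.1095]
crop origin 269 56
[(0.68, [306.8, 89.3, 22.8, 30.0])]
```

View pics/w3d.png

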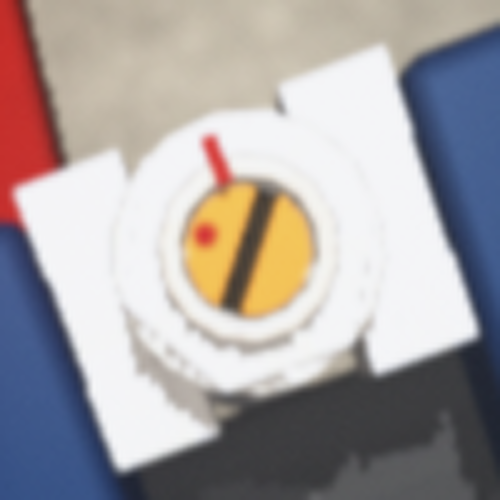

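Crop (5x, origin 269,56): adjuster centre ~(250,246), slot from (266,195) to (232,305), red dot (204,235), and paint line (210,137)–(225,183). The adjuster is about 55° out.

```bash
python3 - <<'E'
from h import *
import pickle
np.set_printoptions(precision=4,suppress=True)
w=pickle.load(open('w3.pkl','rb'))
P=lambda x,y,z:atz(w,(269+(x+.5)/5-.5,56+(y+.5)/5-.5),z)[:2]
yaw=lambda d:np.degrees(np.arctan2(d[1],d[0]))
# refine: gold mask in crop -> disc
im=cv2.cvtColor(w['color'],cv2.COLOR_RGB2HSV)[56:156,269:369]
m=cv2.inRange(im,(12,110,120),(32,255,255));m=cv2.morphologyEx(m,cv2.MORPH_CLOSE,np.ones((7,7)))
cs=max(cv2.findContours(m,cv2.RETR_EXTERNAL,cv2.CHAIN_APPROX_NONE)[0],key=cv2.contourArea);e=cv2.fitEllipse(cv2.convexHull(cs));print('ell px',e)
c=atz(w,(269+e[0][0],56+e[0][1]),.179)[:2];print('centre',c)
gm=np.zeros(m.shape,np.uint8);cv2.ellipse(gm,(e[0],(e[1][0]-3,e[1][1]-3),e[2]),255,-1)
v,u=np.nonzero((gm>0)&(im[:,:,2]<110));ln=cv2.fitLine(np.c_[u,v].astype(np.float32),cv2.DIST_L2,0,.01,.01).ravel()
q=ln[2:]+[269,56];print('slot',yaw(atz(w,q+8*ln[:2],.177)-atz(w,q-8*ln[:2],.177)),'mid',atz(w,q,.177))
print('slot eye',yaw(P(266,195,.179)-P(232,305,.179)),'dot',yaw(P(204,235,.179)-c),'paint',yaw(P(210,137,.181)-c),yaw(P(217,160,.181)-c),yaw(P(210,137,.181)-P(225,183,.181)))
o=ctrl.observe();Rm=R.from_quat(np.r_[o['orientation'][1:],o['orientation'][0]]).as_matrix();print(o['eef_pos'],yaw(Rm[:,1]),'tool delta shares',Rm.T@np.r_[c-o['eef_pos'][:2],0]/.15)
t=shot('top');print('top proj',proj(t,np.r_[c,.179]))
# driver in hand: blade/shank visible in side?
s=shot('side');p=o['eef_pos']
print('side proj tip,butt',proj(s,[p+[0,0,-.08],p+[0,0,.046],p]).round(),'adj',proj(s,np.r_[c,.179]))
x,y=proj(s,p)[0].astype(int);cv2.imwrite('pics/s4.png',cv2.resize(s['color'][y-60:y+60,x-70:x+70],(700,600),interpolation=cv2.INTER_CUBIC)[:,:,::-1]);print(x-70,y-60)
E
```

```text
ell px ((49.12174987792969, 49.400272369384766), (24.621532440185547, 25.74169921875), 177.93624877929688)
centre [ 0.6734 -0.0592]
slot 58.11571276652196 mid [ 0.6736 -0.059   0.177 ]
slot eye 58.836491241165746 dot 149.6466058512997 paint 96.2635968791703 96.73710832175705 95.58903157459139
[ 0.6501 -0.1499  0.3596] -13.416791763132979 tool delta shares [ 0.6241  0.0109 -0.0003]
top proj [[361.2651 170.1758]]
side proj tip,butt [[421. 226.]
 [428. 164.]
 [425. 188.]] adj [[407.2477 242.0463]]
355 127
```

View pics/s4.png

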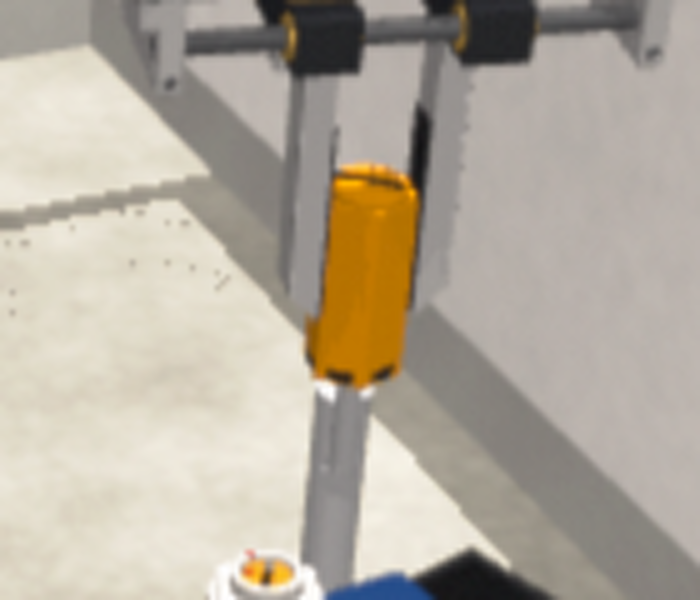

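Request:
servo_tool(
  plan=[
    [0, 0, 0, 0.1, 0.0, 0, 20],
    [0, 0, 0, 0.2, 0.01, 0, 20],
    [0, 0, 0, 0.2, 0.0, 0, 20],
    [0, 0, 0, 0.124, 0, 0, 20],
    [0, 0, -0.03, 0, 0, 0, 20],
    [0, 0, -0.045, 0, 0, 0, 20],
    [0, 0, -0.045, 0, 0, 0, 20],
    [0, 0, -0.045, 0, 0, 0, 20],
    [0, 0, -0.045, 0, 0, 0, 20],
    [0, 0, -0.045, 0, 0, 0, 20],
  ],
)

```text
time_s: 8.65
eef_pos: [0.6737, -0.0581, 0.3598]
orientation: [0.0, 0.478, 0.878, -0.0]
ft_force: [0.9, 0.5, -1.6]
gripper_width: 0.0296
gripper_force: 30.0
```

Request:
servo_tool(
  plan=[
    [0, 0, -0.045, 0, 0, 0, 20],
    [0, 0, -0.045, 0, 0, 0, 20],
    [0, 0, -0.045, 0, 0, 0, 20],
    [0, 0, -0.045, 0, 0, 0, 20],
    [0, 0, -0.045, 0, 0, 0, 20],
    [0, 0, -0.045, 0, 0, 0, 20],
    [0, 0, -0.045, 0, 0, 0, 20],
    [0, 0, -0.045, 0, 0, 0, 20],
    [0, 0, -0.007, 0, 0, 0, 20],
    [0, 0, 0, 0, 0, 0, 20],
  ],
)

```text
time_s: 9.65
eef_pos: [0.6737, -0.0582, 0.3596]
orientation: [-0.0, -0.073, 0.997, 0.0]
ft_force: [0.1, -0.4, -1.2]
gripper_width: 0.03
gripper_force: 30.0
```

```bash
cat > st.py <<'E'
from h import *
np.set_printoptions(precision=4,suppress=True)
o=ctrl.observe();Rm=R.from_quat(np.r_[o['orientation'][1:],o['orientation'][0]]).as_matrix()
y=np.degrees(np.arctan2(Rm[1,1],Rm[0,1]))
print('t',o['time_s'],'pos',o['eef_pos'],'tool y yaw',y,'blade',y-30.3,'axis',Rm[:,2],'j',o['joints'])
print('ft',o['ft_force'],'tq',o['wrist_torque'],'gw',o['gripper_width'],o['gripper_force'])
d=Rm.T@np.r_[np.array([.6734,-.0592])-o['eef_pos'][:2],0]/.15
print('tool delta shares to fork',d)
E
python3 - <<'E'
exec(open('st.py').read())
w=shot('wrist','w5');p=o['eef_pos'];print(proj(w,[[.6734,-.0592,.179],p+[0,0,-.08],p+[0,0,.046]]))
E
```

```text
t 9.65 pos [ 0.6737 -0.0582  0.3596] tool y yaw 98.42450819267705 blade 68.12450819267706 axis [-0.0002  0.0001 -1.    ] j [ 0.5615  0.5484 -0.8565  1.2311  0.405   1.5332  1.4858]
ft [ 0.064  -0.3708 -1.1536] tq [ 0.0349 -0.1441  0.0069] gw 0.030011278402906304 29.998245891183615
tool delta shares to fork [ 0.0032 -0.0064 -0.    ]
[[315.4442 213.4184]
 [316.6356 243.1447]
 [316.966  334.8545]]
```

View pics/w5.png

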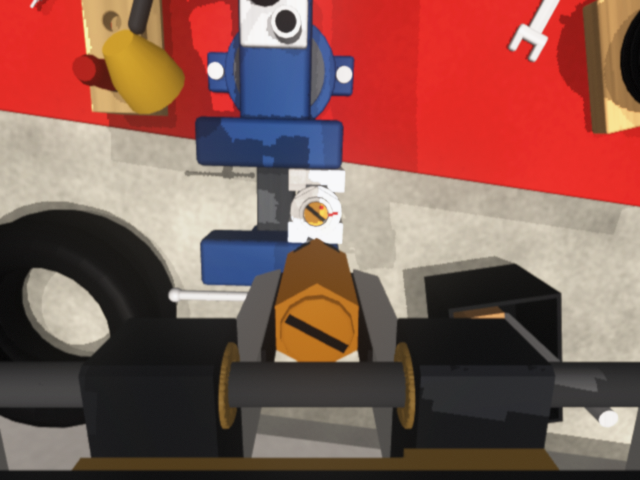

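The adjuster shows at (316,212) and the butt's black line is centred at (317,333), both as predicted. Lowering.

Request:
servo_tool(
  plan=[
    [0, 0, 0, 0.003, -0.006, 0.1, 20],
    [0, 0, 0, 0, 0, 0.15, 20],
    [0, 0, 0, 0, 0, 0.15, 20],
    [0, 0, 0, 0, 0, 0.13, 20],
    [0, 0, 0, 0, 0, 0.06, 20],
    [0, 0, 0, 0, 0, 0.03, 20],
    [0, 0, 0, 0, 0, 0, 20],
    [0, 0, 0, 0, 0, 0, 20],
  ],
)

```text
time_s: 10.5
eef_pos: [0.6737, -0.0589, 0.2675]
orientation: [0.0, -0.075, 0.997, -0.0]
ft_force: [0.4, 0.9, -1.3]
gripper_width: 0.0301
gripper_force: 30.0
```

```bash
python3 st.py
```

```text
t 10.5 pos [ 0.6737 -0.0589  0.2675] tool y yaw 98.59323322131303 blade 68.29323322131303 axis [ 0.001  0.    -1.   ] j [ 0.5761  0.5935 -0.8386  1.3769  0.4393  1.3612  1.4549]
ft [ 0.3704  0.9058 -1.2568] tq [ 0.0857 -0.1681 -0.0162] gw 0.030079706461468878 29.998424889345188
tool delta shares to fork [ 0.0026 -0.0015 -0.    ]
```

Request:
servo_tool(
  plan=[
    [0, 0, 0, 0.002, -0.001, 0.012, 20],
    [0, 0, 0, 0, 0, 0.012, 20],
    [0, 0, 0, 0, 0, 0.01, 20],
    [0, 0, 0, 0, 0, 0.008, 20],
    [0, 0, 0, 0, 0, 0, 20],
  ],
)

```text
time_s: 11.0
eef_pos: [0.6731, -0.0592, 0.2602]
orientation: [-0.0, -0.075, 0.997, 0.0]
ft_force: [-0.5, 0.3, -2.1]
gripper_width: 0.0297
gripper_force: 30.0
```

Request:
servo_tool(
  plan=[
    [0, 0, 0, 0, 0, 0.005, 20],
    [0, 0, 0, 0, 0, 0.003, 20],
    [0, 0, 0, 0, 0, 0, 20],
  ],
)

```text
time_s: 11.3
eef_pos: [0.6732, -0.0592, 0.2592]
orientation: [0.0, -0.075, 0.997, 0.0]
ft_force: [0.8, 0.5, -0.8]
gripper_width: 0.0302
gripper_force: 30.0
```

Request:
servo_tool(
  plan=[
    [0, 0, 0, 0, 0, 0.004, 20],
    [0, 0, 0, 0, 0, 0.003, 20],
    [0, 0, 0, 0, 0, 0, 20],
  ],
)

```text
time_s: 11.6
eef_pos: [0.6734, -0.0593, 0.2582]
orientation: [0.0, -0.075, 0.997, -0.0]
ft_force: [2.9, 0.9, -1.1]
gripper_width: 0.0298
gripper_force: 30.0
```

Request:
servo_tool(
  plan=[
    [0, 0, 0, 0, 0, 0.003, 20],
    [0, 0, 0, 0, 0, 0.003, 20],
    [0, 0, 0, 0, 0, 0, 20],
  ],
)

```text
time_s: 11.9
eef_pos: [0.6733, -0.0594, 0.2572]
orientation: [0.0, -0.075, 0.997, -0.0]
ft_force: [2.3, -0.6, -0.4]
gripper_width: 0.0296
gripper_force: 30.0
```

Request:
servo_tool(
  plan=[
    [0, 0, 0, 0, 0, 0.003, 20],
    [0, 0, 0, 0, 0, 0.003, 20],
    [0, 0, 0, 0, 0, 0, 20],
  ],
)

```text
time_s: 12.2
eef_pos: [0.6733, -0.0593, 0.2564]
orientation: [0.0, -0.075, 0.997, -0.0]
ft_force: [2.5, -1.3, -0.2]
gripper_width: 0.0302
gripper_force: 30.0
```

Request:
servo_tool(
  plan=[
    [0, 0, 0, 0, 0, 0.004, 20],
    [0, 0, 0, 0, 0, 0.004, 20],
    [0, 0, 0, 0, 0, 0, 20],
  ],
)

```text
time_s: 12.5
eef_pos: [0.6733, -0.0593, 0.2552]
orientation: [0.0, -0.075, 0.997, -0.0]
ft_force: [4.6, -2.7, 1.3]
gripper_width: 0.0295
gripper_force: 30.0
```

```bash
python3 st.py
```

```text
t 12.5 pos [ 0.6733 -0.0593  0.2552] tool y yaw 98.60546148420572 blade 68.30546148420572 axis [ 0.0002 -0.0001 -1.    ] j [ 0.5767  0.6013 -0.8349  1.3937  0.4454  1.34    1.4504]
ft [ 4.586  -2.7445  1.2765] tq [-0.6307 -1.3512  0.0301] gw 0.029458804782285502 29.99932582868496
tool delta shares to fork [-0.0011  0.0007  0.    ]
```

Request:
servo_tool(
  plan=[
    [0, 0, 0.015, -0.003, -0.002, 0, 20],
    [0, 0, 0.015, 0, 0, 0.002, 20],
    [0, 0, 0.015, 0, 0, 0.002, 20],
    [0, 0, 0, 0, 0, 0, 20],
  ],
)

```text
time_s: 12.9
eef_pos: [0.6732, -0.0591, 0.2543]
orientation: [-0.001, -0.004, 1.0, 0.0]
ft_force: [-0.2, -1.0, -1.3]
gripper_width: 0.0298
gripper_force: 30.0
```

```bash
python3 st.py
```

```text
t 12.9 pos [ 0.6732 -0.0591  0.2543] tool y yaw 90.48661963709577 blade 60.186619637095774 axis [-0.0011  0.0002 -1.    ] j [ 0.5598  0.5931 -0.8048  1.3942  0.4269  1.3338  1.3207]
ft [-0.2073 -0.9828 -1.3341] tq [-0.1264 -0.1822 -0.0269] gw 0.02976699630859964 29.99901650066022
tool delta shares to fork [-0.001  -0.0007 -0.    ]
```

Request:
servo_tool(
  plan=[
    [0, 0, 0, 0, 0, 0.004, 20],
    [0, 0, 0, 0, 0, 0, 20],
  ],
)

```text
time_s: 13.1
eef_pos: [0.6734, -0.0591, 0.2542]
orientation: [-0.0, -0.005, 1.0, 0.0]
ft_force: [-2.4, -0.6, 4.0]
gripper_width: 0.0298
gripper_force: 30.0
```

Request:
servo_tool(
  plan=[
    [0, 0, 0, 0, 0, 0.004, 20],
    [0, 0, 0, 0, 0, 0, 20],
  ],
)

```text
time_s: 13.3
eef_pos: [0.6735, -0.0591, 0.254]
orientation: [-0.0, -0.005, 1.0, 0.0]
ft_force: [-3.0, -1.0, 9.5]
gripper_width: 0.0294
gripper_force: 30.0
```

Request:
servo_tool(
  plan=[
    [0, 0, 0.02, 0, 0, -0.003, 20],
    [0, 0, 0.028, 0, 0, 0, 20],
    [0, 0, 0.028, 0, 0, 0, 20],
    [0, 0, 0.028, 0, 0, 0, 20],
    [0, 0, 0.028, 0, 0, 0, 20],
    [0, 0, 0.028, 0, 0, 0, 20],
    [0, 0, 0.028, 0, 0, 0, 20],
    [0, 0, 0, 0, 0, 0, 20],
  ],
)

```text
time_s: 14.1
eef_pos: [0.6737, -0.0596, 0.2541]
orientation: [0.0, 0.287, 0.958, -0.0]
ft_force: [-0.4, -1.4, 5.6]
gripper_width: 0.0296
gripper_force: 30.0
```

```bash
python3 - <<'E'
exec(open('st.py').read())
w=shot('wrist');s=shot('side')
u,v=proj(s,[.6734,-.0592,.18])[0].astype(int)
a=cv2.resize(s['color'][v-25:v+15,u-20:u+20],(400,400),interpolation=cv2.INTER_CUBIC)
u,v=proj(w,[.6734,-.0592,.18])[0].astype(int);print(u,v)
b=cv2.resize(w['color'][v-40:v+40,u-40:u+40],(400,400),interpolation=cv2.INTER_CUBIC)
cv2.imwrite('pics/c6.png',np.hstack([a,b])[:,:,::-1])
E
```

```text
t 14.1 pos [ 0.6737 -0.0596  0.2541] tool y yaw 56.63642738423185 blade 26.33642738423185 axis [ 0.0001 -0.0005 -1.    ] j [ 0.4899  0.5585 -0.6819  1.397   0.3536  1.3092  0.7803]
ft [-0.4084 -1.3732  5.6489] tq [-0.6588  0.0104 -0.0314] gw 0.02962418286777537 30.001595294452272
tool delta shares to fork [ 0.0028  0.0012 -0.    ]
316 244
```

View pics/c6.png

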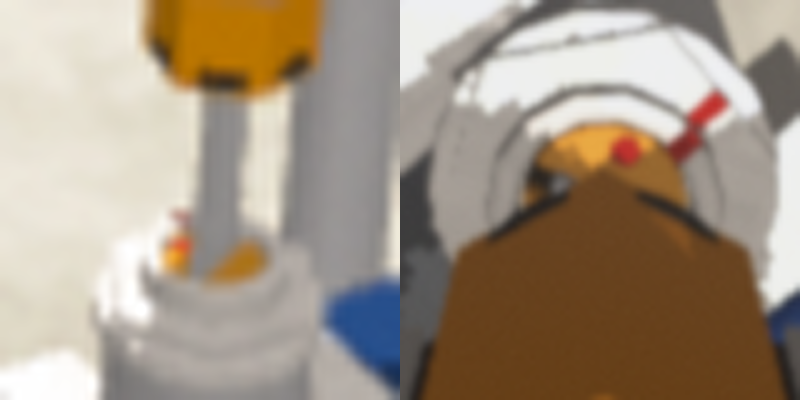

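The wrist crop (right half) shows the red dot at (625,150), now close to the paint line at (700,125). The blade is in the slot and turning it. I'll continue with smaller steps and watch the torque.

Request:
servo_tool(
  plan=[
    [0, 0, 0.02, 0, 0, 0, 20],
    [0, 0, 0.02, 0, 0, 0, 20],
    [0, 0, 0.02, 0, 0, 0, 20],
    [0, 0, 0.015, 0, 0, 0, 20],
    [0, 0, 0, 0, 0, 0, 20],
  ],
)

```text
time_s: 14.7
eef_pos: [0.6736, -0.0597, 0.2541]
orientation: [0.0, 0.396, 0.918, -0.0]
ft_force: [-3.0, -2.6, 6.9]
gripper_width: 0.0298
gripper_force: 30.0
```

```bash
python3 st.py
```

```text
t 14.7 pos [ 0.6736 -0.0597  0.2541] tool y yaw 43.28299455155504 blade 12.982994551555041 axis [-0.0002 -0.0004 -1.    ] j [ 0.4614  0.547  -0.6342  1.3982  0.3258  1.3017  0.5663]
ft [-3.0012 -2.6025  6.9481] tq [-0.8599  0.3792 -0.0221] gw 0.029798463715809513 30.002248178352602
tool delta shares to fork [ 0.003   0.0014 -0.    ]
```

Request:
servo_tool(
  plan=[
    [0, 0, 0.01, 0, 0, 0, 20],
    [0, 0, 0.01, 0, 0, 0, 20],
    [0, 0, 0, 0, 0, 0, 20],
  ],
)

```text
time_s: 15.0
eef_pos: [0.6735, -0.0597, 0.2541]
orientation: [0.0, 0.425, 0.905, -0.0]
ft_force: [-1.9, -2.5, 7.1]
gripper_width: 0.0301
gripper_force: 30.0
```

```bash
python3 st.py
```

```text
t 15.0 pos [ 0.6735 -0.0597  0.2541] tool y yaw 39.71679258023725 blade 9.416792580237246 axis [-0.0002 -0.0004 -1.    ] j [ 0.4539  0.5441 -0.6216  1.3985  0.3186  1.2999  0.5091]
ft [-1.9443 -2.5231  7.0639] tq [-0.9241  0.451   0.0307] gw 0.030073428622842072 30.002300683991052
tool delta shares to fork [ 0.0033  0.0015 -0.    ]
```

Request:
servo_tool(
  plan=[
    [0, 0, 0.01, 0, 0, 0, 20],
    [0, 0, 0.01, 0, 0, 0, 20],
    [0, 0, 0, 0, 0, 0, 20],
  ],
)

```text
time_s: 15.3
eef_pos: [0.6735, -0.0597, 0.2541]
orientation: [-0.0, 0.453, 0.891, -0.0]
ft_force: [-2.0, -2.7, 6.3]
gripper_width: 0.0295
gripper_force: 30.0
```

```bash
python3 st.py
```

```text
t 15.3 pos [ 0.6735 -0.0597  0.2541] tool y yaw 36.11833872589645 blade 5.818338725896449 axis [-0.0003 -0.0004 -1.    ] j [ 0.446   0.5412 -0.6088  1.3988  0.3113  1.2981  0.4513]
ft [-2.0439 -2.6915  6.305 ] tq [-0.9013  0.574   0.0301] gw 0.029492334643694284 30.002688069362193
tool delta shares to fork [ 0.0031  0.0015 -0.    ]
```

Request:
servo_tool(
  plan=[
    [0, 0, 0.01, 0, 0, 0, 20],
    [0, 0, 0, 0, 0, 0, 20],
  ],
)

```text
time_s: 15.5
eef_pos: [0.6735, -0.0597, 0.2541]
orientation: [-0.0, 0.467, 0.884, -0.0]
ft_force: [-2.0, -2.2, 7.7]
gripper_width: 0.0298
gripper_force: 30.0
```

```bash
python3 st.py
```

```text
t 15.5 pos [ 0.6735 -0.0597  0.2541] tool y yaw 34.32502168052898 blade 4.025021680528976 axis [-0.0003 -0.0005 -1.    ] j [ 0.4421  0.5398 -0.6024  1.399   0.3078  1.2972  0.4225]
ft [-1.9637 -2.1535  7.7191] tq [-0.9168  0.5924  0.0706] gw 0.029827853877710524 30.002808925055433
tool delta shares to fork [ 0.0032  0.0015 -0.    ]
```

Request:
servo_tool(
  plan=[
    [0, 0, 0.01, 0, 0, 0, 20],
    [0, 0, 0.01, 0, 0, 0, 20],
    [0, 0, 0, 0, 0, 0, 20],
  ],
)

```text
time_s: 15.8
eef_pos: [0.6735, -0.0597, 0.2541]
orientation: [-0.0, 0.495, 0.869, -0.0]
ft_force: [-2.9, -2.6, 7.7]
gripper_width: 0.0302
gripper_force: 30.0
```

```bash
python3 st.py
```

```text
t 15.8 pos [ 0.6735 -0.0597  0.2541] tool y yaw 30.721899109390357 blade 0.42189910939035613 axis [-0.0004 -0.0005 -1.    ] j [ 0.4342  0.537  -0.5896  1.3993  0.3005  1.2954  0.3646]
ft [-2.9465 -2.5782  7.6917] tq [-0.8924  0.657   0.0244] gw 0.030217015389560047 30.003034289111383
tool delta shares to fork [ 0.003   0.0013 -0.    ]
```

Request:
servo_tool(
  plan=[
    [0, 0, 0.01, 0, 0, 0, 20],
    [0, 0, 0, 0, 0, 0, 20],
  ],
)

```text
time_s: 16.0
eef_pos: [0.6735, -0.0598, 0.2541]
orientation: [-0.0, 0.508, 0.861, -0.0]
ft_force: [-3.3, -3.4, 6.9]
gripper_width: 0.0299
gripper_force: 30.0
```

```bash
python3 st.py
```

```text
t 16.0 pos [ 0.6735 -0.0598  0.2541] tool y yaw 28.91794821696205 blade -1.3820517830379515 axis [-0.0004 -0.0005 -1.    ] j [ 0.4304  0.5357 -0.5832  1.3994  0.297   1.2946  0.3356]
ft [-3.3229 -3.3804  6.9354] tq [-0.9689  0.7494  0.0244] gw 0.029906030803346896 30.003073305124417
tool delta shares to fork [ 0.0035  0.0015 -0.    ]
```

Request:
servo_tool(
  plan=[
    [0, 0, 0.01, 0, 0, 0, 20],
    [0, 0, 0, 0, 0, 0, 20],
  ],
)

```text
time_s: 16.2
eef_pos: [0.6734, -0.0597, 0.2541]
orientation: [-0.0, 0.522, 0.853, -0.0]
ft_force: [-3.1, -2.1, 7.7]
gripper_width: 0.0298
gripper_force: 30.0
```

```bash
python3 st.py
```

```text
t 16.2 pos [ 0.6734 -0.0597  0.2541] tool y yaw 27.120764507771387 blade -3.1792354922286137 axis [-0.0004 -0.0005 -1.    ] j [ 0.4264  0.5344 -0.5769  1.3996  0.2934  1.2937  0.3067]
ft [-3.1337 -2.0624  7.7118] tq [-0.9165  0.7737  0.0165] gw 0.0298446362239915 30.00339185586199
tool delta shares to fork [ 0.0033  0.0014 -0.    ]
```

Request:
servo_tool(
  plan=[
    [0, 0, 0.01, 0, 0, 0, 20],
    [0, 0, 0, 0, 0, 0, 20],
  ],
)

```text
time_s: 16.4
eef_pos: [0.6734, -0.0598, 0.2541]
orientation: [-0.0, 0.535, 0.845, -0.0]
ft_force: [-2.2, -3.5, 7.5]
gripper_width: 0.0298
gripper_force: 30.0
```

```bash
python3 st.py|cut -c1-130
```

```text
t 16.4 pos [ 0.6734 -0.0598  0.2541] tool y yaw 25.322249559849375 blade -4.977750440150626 axis [-0.0005 -0.0005 -1.    ] j [ 0.4
ft [-2.1806 -3.5265  7.5383] tq [-0.9378  0.7581  0.0869] gw 0.029803406701919125 30.003930753737222
tool delta shares to fork [ 0.0034  0.0015 -0.    ]
```

Request:
servo_tool(
  plan=[
    [0, 0, 0.01, 0, 0, 0, 20],
    [0, 0, 0, 0, 0, 0, 20],
  ],
)

```text
time_s: 16.6
eef_pos: [0.6734, -0.0598, 0.2541]
orientation: [-0.0, 0.548, 0.836, -0.0]
ft_force: [-2.6, -4.2, 7.9]
gripper_width: 0.0296
gripper_force: 30.0
```

```bash
python3 st.py|cut -c1-130
```

```text
t 16.6 pos [ 0.6734 -0.0598  0.2541] tool y yaw 23.52283568041529 blade -6.77716431958471 axis [-0.0005 -0.0005 -1.    ] j [ 0.418
ft [-2.5526 -4.2435  7.9344] tq [-1.0275  0.7926  0.1096] gw 0.02964822642939875 30.005485726869665
tool delta shares to fork [ 0.0036  0.0014 -0.    ]
```

Request:
servo_tool(
  plan=[
    [0, 0, 0.01, 0, 0, 0, 20],
    [0, 0, 0, 0, 0, 0, 20],
  ],
)

```text
time_s: 16.8
eef_pos: [0.6734, -0.0598, 0.2541]
orientation: [-0.0, 0.561, 0.828, -0.0]
ft_force: [-2.4, -3.1, 8.0]
gripper_width: 0.0297
gripper_force: 30.0
```

```bash
python3 - <<'E'
exec(open('st.py').read())
w=shot('wrist')
u,v=proj(w,[.6734,-.0592,.18])[0].astype(int)
b=cv2.resize(w['color'][v-50:v+30,u-40:u+40],(500,500),interpolation=cv2.INTER_CUBIC)
cv2.imwrite('pics/c7.png',b[:,:,::-1])
E
```

```text
t 16.8 pos [ 0.6734 -0.0598  0.2541] tool y yaw 21.72844865059258 blade -8.571551349407422 axis [-0.0006 -0.0006 -1.    ] j [ 0.4145  0.5305 -0.5578  1.4001  0.2829  1.2913  0.2199]
ft [-2.4152 -3.1463  8.0068] tq [-0.9637  0.8581  0.167 ] gw 0.029674333553187077 30.007361451425822
tool delta shares to fork [ 0.0036  0.0015 -0.    ]
```

View pics/c7.png

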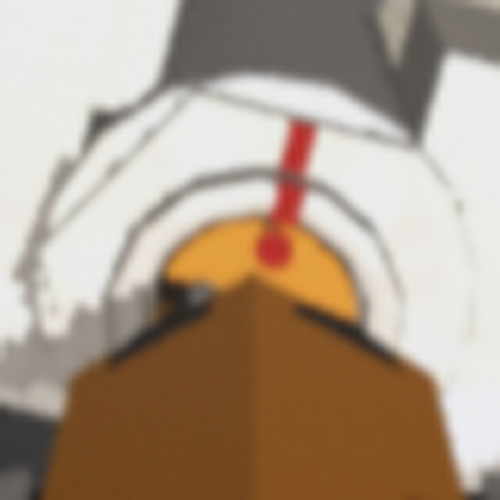

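The dot at (273,248) now meets the paint line at (290,215), and the torque is rising (0.09→0.17 N m), so it is seated. A slight nudge more, then back out.

Request:
servo_tool(
  plan=[
    [0, 0, 0.005, 0, 0, 0, 20],
    [0, 0, 0, 0, 0, 0, 20],
  ],
)

```text
time_s: 17.05
eef_pos: [0.6734, -0.0598, 0.2541]
orientation: [-0.0, 0.567, 0.823, -0.0]
ft_force: [-2.9, -3.8, 8.2]
gripper_width: 0.03
gripper_force: 30.0
```

Request:
servo_tool(
  plan=[
    [0, 0, -0.02, 0, 0, 0, 20],
    [0, 0, -0.03, 0, 0, 0, 20],
    [0, 0, -0.03, 0, 0, 0, 20],
    [0, 0, -0.03, 0, 0, 0, 20],
    [0, 0, -0.03, 0, 0, 0, 20],
    [0, 0, -0.03, 0, 0, 0, 20],
    [0, 0, -0.03, 0, 0, 0, 20],
    [0, 0, -0.03, 0, 0, 0, 20],
    [0, 0, -0.03, 0, 0, 0, 20],
    [0, 0, -0.03, 0, 0, 0, 20],
  ],
)

```text
time_s: 18.05
eef_pos: [0.674, -0.0591, 0.2542]
orientation: [0.0, 0.145, 0.989, 0.0]
ft_force: [0.8, -0.9, 4.7]
gripper_width: 0.0298
gripper_force: 30.0
```

```bash
python3 st.py
```

```text
t 18.05 pos [ 0.674  -0.0591  0.2542] tool y yaw 73.3296060818983 blade 43.02960608189831 axis [ 0.001   0.0006 -1.    ] j [ 0.5247  0.5747 -0.7421  1.3955  0.3886  1.3189  1.0474]
ft [ 0.7578 -0.8795  4.6944] tq [-0.0738 -0.7283 -0.0094] gw 0.02980521260009224 30.000461075396743
tool delta shares to fork [ 0.0039 -0.0016 -0.    ]
```

Request:
servo_tool(
  plan=[
    [0, 0, -0.032, 0, 0, 0, 20],
    [0, 0, -0.032, 0, 0, 0, 20],
    [0, 0, -0.032, 0, 0, 0, 20],
    [0, 0, -0.032, 0, 0, 0, 20],
    [0, 0, -0.032, 0, 0, 0, 20],
    [0, 0, -0.032, 0, 0, 0, 20],
    [0, 0, -0.032, 0, 0, 0, 20],
    [0, 0, -0.032, 0, 0, 0, 20],
    [0, 0, -0.032, 0, 0, 0, 20],
    [0, 0, -0.032, 0, 0, 0, 20],
  ],
)

```text
time_s: 19.05
eef_pos: [0.6737, -0.0584, 0.2541]
orientation: [0.0, -0.35, 0.937, 0.001]
ft_force: [-1.6, 1.7, 4.6]
gripper_width: 0.0299
gripper_force: 30.0
```

Request:
servo_tool(
  plan=[
    [0, 0, 0, 0, 0, 0, 20],
    [0, 0, 0, 0, 0, 0, 20],
  ],
)

```text
time_s: 19.25
eef_pos: [0.6737, -0.0585, 0.2541]
orientation: [0.0, -0.348, 0.937, 0.001]
ft_force: [-0.2, 2.4, 5.5]
gripper_width: 0.0302
gripper_force: 30.0
```

```bash
python3 - <<'E'
exec(open('st.py').read())
w=shot('wrist','w8');import pickle;pickle.dump(w,open('w8.pkl','wb'))
u,v=proj(w,[.6734,-.0592,.18])[0].astype(int)
# red pixels and yaw about axis
hsv=cv2.cvtColor(w['color'],cv2.COLOR_RGB2HSV)
m=(cv2.inRange(hsv,(0,130,70),(8,255,255))|cv2.inRange(hsv,(172,130,70),(180,255,255)));z=np.zeros_like(m);z[v-40:v+20,u-40:u+40]=m[v-40:v+20,u-40:u+40]
n,l,st,ce=cv2.connectedComponentsWithStats(z)
for i in range(1,n):
  if st[i,4]>3:
    X=atz(w,ce[i],.18)[:2]-[.6734,-.0592];print(st[i],ce[i]-[u,v],np.linalg.norm(X),np.degrees(np.arctan2(X[1],X[0])))
E
```

```text
t 19.25 pos [ 0.6737 -0.0585  0.2541] tool y yaw 130.75584949940685 blade 100.45584949940685 axis [ 0.0002  0.0016 -1.    ] j [ 0.6354  0.6447 -0.9508  1.3918  0.5213  1.3674  1.9605]
ft [-0.2168  2.4161  5.5141] tq [ 0.8923  0.1151 -0.0348] gw 0.030203481071693006 30.001164967543446
tool delta shares to fork [ 0.0046 -0.0026 -0.    ]
[321 233   6   6  22] [ 7.6364 -8.6364] 0.007606727933251835 -176.99604392607162
```

The dot lies at yaw −177°, against the paint line at 96°, so the adjuster is ~87° out. Lifting out and turning back for the stand.

Request:
servo_tool(
  plan=[
    [0, 0, 0.02, 0, 0, -0.01, 20],
    [0, 0, 0, 0, 0, -0.03, 20],
    [0, 0, 0, 0, 0, -0.06, 20],
    [0, 0, 0, 0, 0, -0.15, 20],
    [0, 0, 0, 0, 0, -0.25, 20],
    [0, 0, 0, 0, 0, -0.22, 20],
    [0, 0, 0.03, 0, 0, 0, 20],
    [0, 0, 0.045, 0, 0, 0, 20],
    [0, 0, 0.045, 0, 0, 0, 20],
    [0, 0, 0.045, 0, 0, 0, 20],
  ],
)

```text
time_s: 20.3
eef_pos: [0.6735, -0.0593, 0.3624]
orientation: [-0.0, -0.061, 0.998, 0.0]
ft_force: [-0.5, -0.6, -1.8]
gripper_width: 0.0294
gripper_force: 30.0
```

Request:
servo_tool(
  plan=[
    [0, 0, 0.045, 0, 0, 0, 20],
    [0, 0, 0.045, 0, 0, 0, 20],
    [0, 0, 0.045, 0, 0, 0, 20],
    [0, 0, 0.045, 0, 0, 0, 20],
    [0, 0, 0.045, 0, 0, 0, 20],
    [0, 0, 0.045, 0, 0, 0, 20],
    [0, 0, 0.045, 0, 0, 0, 20],
    [0, 0, 0.045, 0, 0, 0, 20],
    [0, 0, 0.045, 0, 0, 0, 20],
    [0, 0, 0.045, 0, 0, 0, 20],
  ],
)

```text
time_s: 21.3
eef_pos: [0.6735, -0.0591, 0.3623]
orientation: [-0.0, 0.602, 0.799, 0.0]
ft_force: [-0.5, 0.5, -2.2]
gripper_width: 0.0297
gripper_force: 30.0
```

Request:
servo_tool(
  plan=[
    [0, 0, 0.045, 0, 0, 0, 20],
    [0, 0, 0.045, 0, 0, 0, 20],
    [0, 0, 0.045, 0, 0, 0, 20],
    [0, 0, 0.033, 0, 0, 0, 20],
    [0, 0, 0, 0, 0, 0, 20],
    [0, 0, 0, 0, 0, 0, 20],
  ],
)

```text
time_s: 21.9
eef_pos: [0.6736, -0.0591, 0.3621]
orientation: [-0.0, 0.787, 0.617, 0.0]
ft_force: [-0.3, -0.3, -0.6]
gripper_width: 0.0298
gripper_force: 30.0
```

```bash
cat > go.py <<'E'
exec(open('st.py').read())
T=np.array([.5268,-.2968,.0953]);d=T-o['eef_pos'];print('to rack shares',Rm.T@np.r_[d[:2],0]/.15,'dz',d[2]/.15,'rz',(y+13.4)/180)
print('tilt fix rotvec shares', -np.cross([0,0,-1],Rm[:,2])@Rm/np.pi)
E
python3 go.py
```

```text
t 21.9 pos [ 0.6736 -0.0591  0.3621] tool y yaw -13.763027235188893 blade -44.0630272351889 axis [-0.      0.0001 -1.    ] j [ 0.3534  0.466  -0.4842  1.2354  0.2113  1.4892 -0.3435]
ft [-0.2962 -0.3077 -0.6395] tq [ 0.0048 -0.113  -0.0239] gw 0.029792139957258542 29.998682318546344
tool delta shares to fork [-0.0007 -0.0012 -0.    ]
to rack shares [-1.7717 -0.5737 -0.0002] dz -1.7786567702236964 rz -0.002016817973271628
tilt fix rotvec shares [-0. -0. -0.]
```

Request:
servo_tool(
  plan=[
    [0, 0, 0, -0.15, -0.05, 0, 20],
    [0, 0, 0, -0.25, -0.08, 0, 20],
    [0, 0, 0, -0.27, -0.09, 0, 20],
    [0, 0, 0, -0.28, -0.09, 0, 20],
    [0, 0, 0, -0.28, -0.09, 0, 20],
    [0, 0, 0, -0.27, -0.09, 0, 20],
    [0, 0, 0, -0.18, -0.055, 0, 20],
    [0, 0, 0, -0.09, -0.028, 0, 20],
    [0, 0, 0, 0, 0, 0, 20],
    [0, 0, 0, 0, 0, 0, 20],
  ],
)

```text
time_s: 22.9
eef_pos: [0.5265, -0.2947, 0.3619]
orientation: [-0.0, 0.788, 0.616, 0.0]
ft_force: [1.0, -0.0, -1.0]
gripper_width: 0.0298
gripper_force: 30.0
```

```bash
python3 go.py
```

```text
t 22.9 pos [ 0.5265 -0.2947  0.3619] tool y yaw -13.907079328502045 blade -44.20707932850205 axis [ 0.0002  0.0007 -1.    ] j [ 0.7689  0.3049 -0.405   1.4406  0.1192  1.4206  0.1201]
ft [ 0.9525 -0.0442 -1.0189] tq [ 0.0086 -0.0503 -0.012 ] gw 0.029834708754809838 29.998725480982102
tool delta shares to fork [1.7595 0.573  0.0013]
to rack shares [-0.013  0.005 -0.   ] dz -1.7771328314516877 rz -0.0028171073805669127
tilt fix rotvec shares [ 0.     -0.0002  0.    ]
```

Descend to just above the hole first (tip ~0.078), then check.

Request:
servo_tool(
  plan=[
    [0, 0, 0, -0.013, 0.005, 0.15, 20],
    [0, 0, 0, 0, 0, 0.25, 20],
    [0, 0, 0, 0, 0, 0.3, 20],
    [0, 0, 0, 0, 0, 0.3, 20],
    [0, 0, 0, 0, 0, 0.22, 20],
    [0, 0, 0, 0, 0, 0.1, 20],
    [0, 0, 0, 0, 0, 0, 20],
    [0, 0, 0, 0, 0, 0, 20],
  ],
)

```text
time_s: 23.7
eef_pos: [0.5272, -0.2977, 0.1653]
orientation: [0.001, 0.788, 0.616, 0.0]
ft_force: [0.6, -0.1, -0.5]
gripper_width: 0.0296
gripper_force: 30.0
```

```bash
python3 go.py
```

```text
t 23.7 pos [ 0.5272 -0.2977  0.1653] tool y yaw -13.992250049708565 blade -44.292250049708564 axis [ 0.0015 -0.0004 -1.    ] j [ 0.7547  0.4479 -0.3817  1.695   0.1887  1.0335  0.0662]
ft [ 0.5558 -0.1003 -0.5216] tq [-0.003  -0.0655 -0.0198] gw 0.029645729273235444 29.998591247422155
tool delta shares to fork [1.7785 0.5611 0.0008]
to rack shares [ 0.0052 -0.0043 -0.    ] dz -0.4669170906279413 rz -0.0032902780539364684
tilt fix rotvec shares [ 0.0005  0.     -0.    ]
```

Request:
servo_tool(
  plan=[
    [0, 0, 0, 0.005, -0.004, 0.06, 20],
    [0, 0, 0, 0, 0, 0.1, 20],
    [0, 0, 0, 0, 0, 0.12, 20],
    [0, 0, 0, 0, 0, 0.1, 20],
    [0, 0, 0, 0, 0, 0.06, 20],
    [0, 0, 0, 0, 0, 0.02, 20],
    [0, 0, 0, 0, 0, 0, 20],
    [0, 0, 0, 0, 0, 0, 20],
  ],
)

```text
time_s: 24.5
eef_pos: [0.5258, -0.2973, 0.0951]
orientation: [0.0, 0.788, 0.615, 0.0]
ft_force: [-1.6, 0.6, 2.8]
gripper_width: 0.0299
gripper_force: 30.0
```

```bash
python3 go.py
```

```text
t 24.5 pos [ 0.5258 -0.2973  0.0951] tool y yaw -14.066472605282003 blade -44.366472605282006 axis [ 0.0003 -0.0002 -1.    ] j [ 0.7374  0.5285 -0.3607  1.7511  0.2287  0.903   0.0339]
ft [-1.639   0.5601  2.781 ] tq [ 0.2174  0.3309 -0.0508] gw 0.029936108161813097 29.999422407418024
tool delta shares to fork [ 1.7791  0.5687 -0.    ]
to rack shares [0.0051 0.0057 0.    ] dz 0.0012195471501402766 rz -0.003702625584900016
tilt fix rotvec shares [0.0001 0.     0.    ]
```

Request:
servo_tool(
  plan=[
    [0, 0, 0, 0, 0, 0, 41],
    [0, 0, 0, 0, 0, 0, 41],
    [0, 0, 0, 0, 0, 0, 41],
    [0, 0, 0, 0, 0, -0.04, 41],
    [0, 0, 0, 0, 0, -0.12, 41],
    [0, 0, 0, 0, 0, -0.2, 41],
    [0, 0, 0, 0, 0, -0.3, 41],
    [0, 0, 0, 0, 0, -0.3, 41],
    [0, 0, 0, 0, 0, -0.2, 41],
    [0, 0, 0, 0, 0, 0, 41],
  ],
)

```text
time_s: 25.5
eef_pos: [0.5271, -0.2979, 0.2737]
orientation: [0.003, 0.788, 0.615, 0.001]
ft_force: [-0.6, 1.0, -0.4]
gripper_width: 0.0413
gripper_force: 0.0
```

```bash
python3 - <<'E'
exec(open('st.py').read())
w=shot('wrist');s=shot('side')
u,v=proj(s,[.525,-.296,.1])[0].astype(int)
a=cv2.resize(s['color'][v-60:v+60,u-60:u+60],(400,400),interpolation=cv2.INTER_CUBIC)
b=cv2.resize(w['color'],(400,300))
b=np.vstack([b,np.zeros((100,400,3),np.uint8)])
cv2.imwrite('pics/fin.png',np.hstack([a,b])[:,:,::-1]);print(proj(w,[.5246,-.2956,.141])*.625,proj(w,[.6734,-.0592,.179]))
E
```

```text
t 25.5 pos [ 0.5271 -0.2979  0.2737] tool y yaw -14.068966144456791 blade -44.36896614445679 axis [ 0.0058 -0.0034 -1.    ] j [ 0.7717  0.3497 -0.4003  1.577   0.1428  1.237   0.1016]
ft [-0.6237  0.9667 -0.3832] tq [-0.0464 -0.0818  0.0059] gw 0.04132743889429824 0.0
tool delta shares to fork [1.7804 0.559  0.0002]
[[194.1772 139.9764]] [[ 472.9189 -251.8364]]
```

View pics/fin.png

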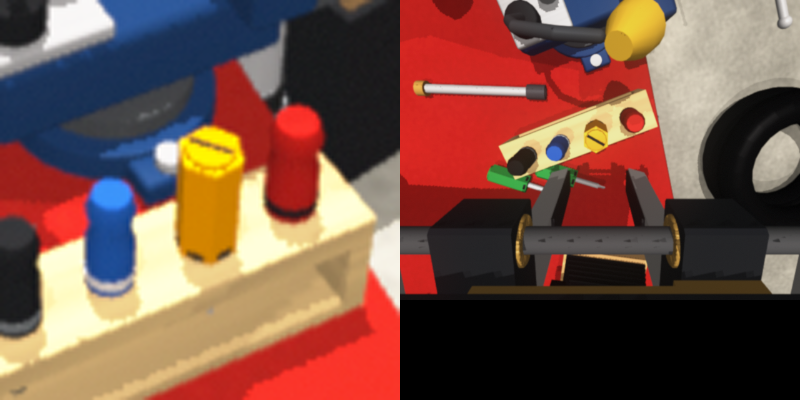

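The yellow driver stands upright in its hole (left crop 208,195), hung by its handle. The neighbours haven't moved and the gripper is clear, so I'm handing in.

```bash
python3 -c "from rig import ctrl;print(ctrl.sign_off())"
```

```text
the job is handed in; nothing more can be done
None
```

I seated the adjuster at about 0.17 N m and backed it out about 87° (target 90°); the yellow screwdriver is upright in its hole again, the gripper is clear, and the job is handed in with no verdict reported back.

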